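# Tuck the bit-case strap under its lip

## Task

Secure the core bits in their grey tray: with the fingertips, fold the hinged metal strap over the bits until it lies flat, then, keeping it down, push it fully home so that its free edge is tucked beneath the retaining lip and the lip alone holds it down. Let go and move clear. Do not move the bits or anything else on the table.

Things in the scene. Friction and masses are not known exactly. Their poses are not given: they have to be found in the camera images.
- case: open grey sheet-metal tray holding three core bits, fixed to the table, 150 (x) x 190 (y) mm, walls 48 mm high. Origin: centre of its underside, on the table; z up, x from the strap's hinge side towards the lip side (the strap folds over towards +x and is then pushed along +x).
- strap (a joint): angle of the strap about its hinge: 0 = lying flat over the tray, 1.57 = standing upright, more = leaning outwards. Flat strap: bare aluminium plate 56 mm wide, 3 mm thick, free edge 108 mm from the hinge axis. A light spring (0.10 N m/rad, relaxed at 1.75 rad) lifts it whenever it is not held: about 2 N at the rib keeps it flat, and it springs back up if let go untucked. 0 is a hard stop.
- strap_slide (a joint): how far the hinge pin, with the strap, has slid in the slots of its two ears along the tray's +x, m: 0 = fully back, 0.024 = fully home (hard stop). About 3 N of friction holds it where it is left. Flat and fully back, the strap's edge is 12 mm short of the lip; fully home, 12 mm beneath it.
- strap_hinge (a point): centre of the strap's hinge axis: 66 mm from the tray's centre towards -x when fully back, 52 mm above the table. The axis runs along the tray's y, between two ears 70 mm apart that rise to 62 mm above the table.
- strap_edge (a point): middle of the strap's free edge, half-way through its 3 mm thickness; x of this frame points from hinge to edge, z out of the outer face (up when flat).
- strap_rib (a point): middle of the top of the cross rib on the strap's outer face (upper face when flat): 44 mm long across the strap, 5 mm thick, 6 mm high, centred 78 mm from the hinge axis. The plate between hinge and rib is free for a fingertip, which can press there and push the rib.
- lip (a point): middle of the front edge of the retaining lip, on its underside: steel plate 60 mm wide, 3 mm thick, overhanging towards the hinge at the tray's +x wall. It is 54 mm from the tray's centre towards +x and 56.5 mm above the table, 3 mm above the upper face of the flat strap; its mouth is flared upwards over a further 6 mm towards the hinge. The strap must be flat before it is pushed under: it cannot pass through the lip. Axes as the tray's.
- bit_a_mid (a point): loose core bit lying along the tray's y in the lane next to the hinge, 40 mm diameter, 158 mm long with shank; middle of its barrel. Leave alone.
- bit_b_mid (a point): loose core bit in the middle lane, 38 mm diameter; middle of its barrel. Leave alone.
- bit_c_mid (a point): loose core bit in the lane next to the lip, 37 mm diameter; middle of its barrel. Leave alone.
- bolt_mid (a point): loose hex bolt standing on its head beside the tray, 27 mm wide, 65 mm tall; 30 mm up. Leave alone.
- coupling_mid (a point): loose hose coupling with a small valve handle lying beside the tray, 95 mm long, 47 mm tall; its middle. Leave alone.
- clamp_mid (a point): loose bent aluminium clamp plate beyond the lip side of the tray, 105 x 32 x 21 mm; its middle. Leave alone.
- wrench_grip (a point): loose open-end wrench lying on the table, 190 mm long; on its handle. Leave alone.
- jar_mid (a point): loose closed jar, 64 mm diameter, 85 mm tall; its centre. Leave alone.
Mind the look-alikes: they are no part of the job. What is shaped like the case but orange or pink is not meant.

How it is judged:
At the end, for the whole second after the job is handed in: the strap lies flat (within 0.06 rad) and still, with its free edge below the lip and at least 7 mm past the lip's front edge, held there by the lip with the robot clear (value of joint strap below 0.06 rad and x of strap_edge in the frame of lip above 0.007 m and z of strap_edge in the frame of lip below 0.001 m and velocity of joint strap between -0.05 and 0.05 rad/s); the robot touches nothing.
It fails at once if a core bit is lifted or moved by more than 15 mm (distance of any of bit_a_mid, bit_b_mid, bit_c_mid from where it was at the start of the episode above 0.015 m).
It fails at once if another loose thing on the table is lifted, toppled or moved by more than 15 mm (distance of any of bolt_mid, coupling_mid, clamp_mid, wrench_grip, jar_mid from where it was at the start of the episode above 0.015 m).
It also fails if it takes over 38 s, if anything falls off the work surface, if the arm or the gripper's body presses on something with over 40 N, if the wrist force passes 120 N, or if a joint passes its speed limit or range.

## Robot

A 6-joint arm with a two-finger parallel gripper is mounted at the origin on the work surface. World frame = base frame: x ahead of the robot, y to its left, z up, the work surface at z = 0. Lengths are in m, angles in rad, forces in N, time in s.
With the tool pointing down it reaches from about 0.225 to 0.875 m from the base axis. Payload 3.4 kg.
Tool frame: the origin (TCP) lies midway between the tips of the shut fingers; the grasp point (between the pads) lies 19 mm behind it; z points along the fingers, y is the line along which they close (so a half turn about z gives the same grasp; the last joint's range is limited). The gripper opens to 85 mm and grips with 20 to 120 N. Pads are 22 mm wide; open, the fingers measure 114 mm over their backs; the gripper's body (76 mm by 85 mm) begins 54 mm behind the grasp point. The pads swing forward as they close: fully open they stand 13 mm farther back than shut.
Start: joints at [1.142, 0.276, 1.505, -0, 1.361, -0.121], TCP at [0.174, 0.548, 0.231] pointing down, gripper open.
Joint ranges: [-2.89, 2.89], [-0.75, 2.08], [0.22, 2.7], [-1.18, 4.32], [0.11, 2.71], [-2.7, 2.7]. Speed limits (rad/s): [2.57, 2.57, 3.14, 3.14, 3.14, 3.14].

## Interface

Orientations are given as a unit quaternion [w, x, y, z].
In Python, from rig import * gives the robot as it stands.
- The arm moves only by the tool apply_moves, never from a script. Its argument "steps" is one flat list of numbers, 4 for each row, row after row: the shift along the world's x, y, z in cm, then the turn about the world's z in degrees. A call has 1 to 8 rows; each row is the pose to reach, as a shift and turn from the pose commanded when the call began; what a row does not reach only later rows make up. A row lasts 1/12 s, in which the tool goes at most 41.7 mm and 7.16 degrees, less where a joint would pass 70% of its speed; a pose out of reach is approached as far as the arm can. A call with a gripper value outside its range is refused whole. "jaw" is the closure in counts, from 0 (fully open) to 255 (shut), set as the call begins (left out, the last holds). The fingers move at their own pace and stop on an object; "newtons" is the grip in N (left out, the last holds). Time passes only in rows, so rows that repeat a pose let the fingers close. It gives the time, the measured TCP pose, the force, the opening and the grip force at its end, in the units of the state.
- get_state(): the state, without advancing time (a new reading comes with each control period).
- get_image(name): name is "side" or "top"; returns the picture (384x512x3 uint8, red, green, blue); there is no depth.
- calibration(name): a dict with "fx", "fy", "cx", "cy" (pixels), "xyz" and "rotation" of the camera in the world. Camera axes: x right, y up, looking along -z (the intrinsics and any distortion apply to the point x, -y, -z); pixel columns grow to the right and rows downward; lengths in m; the calibration is good to about 2 mm. A picture is of the moment at which its call begins. calibration takes no time and is no camera call.
- sign_off(): hands the job in; it is judged then, once.
The state is a dict: "clock": time; "qpos": joint angles; "qd": joint speeds; "effort": joint torques, N m; "position": TCP position; "ee_rot": TCP orientation; "contact_force": force on the tool from outside, world axes, zero at the start; "moment": the same for the moment, N m; "width": finger opening in m; "gripper_force": force on a finger pad.
Only numpy, scipy, OpenCV 4.12 (cv2) and the standard library are available. Lean on these libraries where they do the work, as an engineer would, in place of code of your own. Each camera call takes 0.05 s, during which the arm holds its last target. There are 200 camera calls.

## Working session

There is one attempt and no reset: what is moved stays moved. The work goes in short steps, Python scripts to look and compute and a tool call to move; the robot and the scene stay as the last step left them, time stands still between calls to the robot, and variables do not carry over. Pictures are saved under pics/ and viewed, at most 10 in all, crops included, and the job is handed in when it is done.

Besides the shell and the picture viewer there is one more tool, called after "Call:" as name(argument=value, ...) on one line, values as JSON. apply_moves: Moves the arm, as the interface text tells. Its arguments: {"type":"object","properties":{"steps":{"type":"array","items":{"type":"number"}},"jaw":{"type":"number"},"newtons":{"type":"number"}},"required":["steps"]}

```bash
mkdir -p pics
python3 - <<'E'
from rig import *
import cv2
for n in("top","side"):
    im=get_image(n); cv2.imwrite(f"pics/{n}0.png",im[:,:,::-1]); c=calibration(n); print(n,c)
print(get_state())
E
```

```text
top {'fx': 369.5882679025095, 'fy': 369.5882679025095, 'cx': 254.95402080334944, 'cy': 190.81746766004395, 'xyz': array([0.47528902, 0.00440414, 1.1169568 ]), 'rotation': array([ 0.71700727,  0.02173525, -0.01969828, -0.69644823])}
side {'fx': 495.33469886675454, 'fy': 495.33469886675454, 'cx': 253.9497482325317, 'cy': 190.10100752602833, 'xyz': array([ 0.11766071, -1.38259523,  1.03922046]), 'rotation': array([ 0.86794385,  0.4707726 , -0.06739164, -0.14319567])}
{'clock': 0.1, 'qpos': array([ 1.14201361e+00,  2.76568876e-01,  1.50599043e+00, -1.04603024e-05,
        1.36068636e+00, -1.20992998e-01]), 'qd': array([ 0.0002039 , -0.00323289, -0.0024281 , -0.00044356, -0.00061064,
       -0.00091598]), 'effort': array([ 2.12728184e-03, -4.17701554e+01, -2.46404564e+01, -3.98743587e-04,
        5.87022791e-03, -1.87051782e-06]), 'position': array([0.17401264, 0.54756057, 0.23051145]), 'ee_rot': array([-2.19423780e-04,  1.53286979e-01,  9.88181369e-01, -7.96863664e-04]), 'contact_force': array([-0.44277075,  0.01218751, -0.3586524 ]), 'moment': array([-0.07151477,  0.01550996,  0.04997235]), 'gripper_force': 0.0, 'width': 0.08546570406119279}
```

View pics/top0.png

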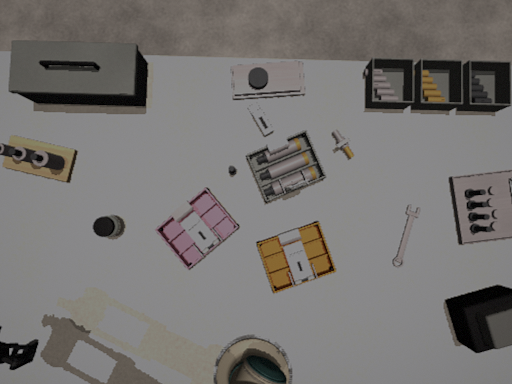

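View pics/side0.png

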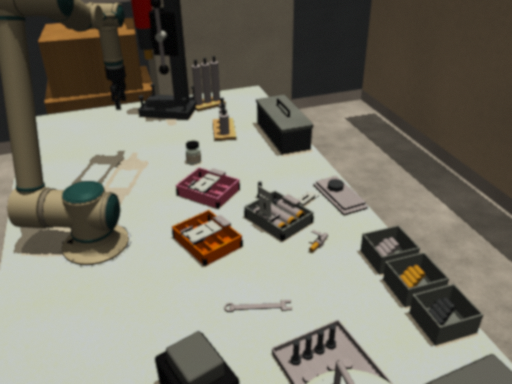

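Look-alikes: the pink case at top (198,228) / side (208,187), and the orange case at top (296,256) / side (207,237). The target is the grey case at top (286,167) / side (278,213), with its strap standing up. I'll check that choice in one close crop.

Run:
```python
import cv2,numpy as np
t=cv2.imread("pics/top0.png");s=cv2.imread("pics/side0.png")
a=cv2.resize(t[120:215,235:335],(400,380),interpolation=cv2.INTER_CUBIC)
b=cv2.resize(s[165:260,230:330],(400,380),interpolation=cv2.INTER_CUBIC)
cv2.imwrite("pics/crop.png",np.hstack([a,b]))
```

```text
(no output)
```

View pics/crop.png

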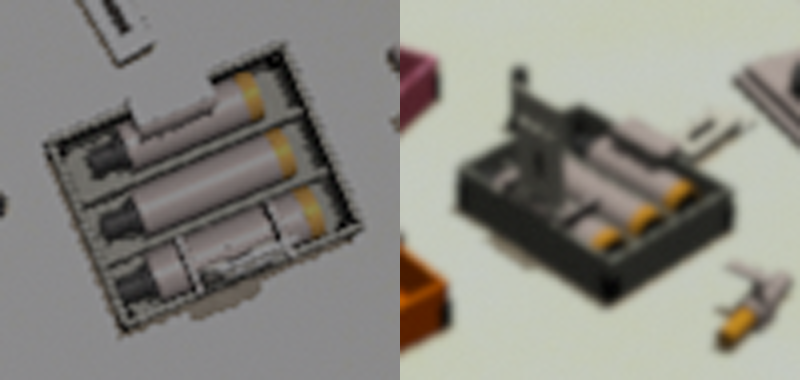

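The crop shows the grey tray with its strap upright at the near-robot side and the lip at the far side. The rim corners in top pixels are about (246,156), (306,131), (325.5,178) and (266,203). The bolt is left of the tray and the clamp lies beyond the lip.

```bash
cat > h.py <<'E'
from rig import *
import numpy as np
from scipy.spatial.transform import Rotation as R
def rot(c): q=c["rotation"]; return R.from_quat(np.r_[q[1:],q[0]])
def ray(n,px,z):
    c=calibration(n); u=np.atleast_2d(px).astype(float)
    d=np.c_[(u[:,0]-c["cx"])/c["fx"],-(u[:,1]-c["cy"])/c["fy"],-np.ones(len(u))]
    d=rot(c).apply(d); return c["xyz"]+d*((z-c["xyz"][2])/d[:,2])[:,None]
def proj(n,P):
    c=calibration(n); p=rot(c).inv().apply(np.atleast_2d(P)-c["xyz"])
    return np.c_[c["cx"]+c["fx"]*p[:,0]/-p[:,2],c["cy"]-c["fy"]*p[:,1]/-p[:,2]]
E
python3 - <<'E'
from h import *
np.set_printoptions(precision=4,suppress=True)
P=ray("top",[(246.25,156.25),(306.25,130.75),(325.5,178),(266.25,203.25)],.048)
print(P); 
for i in range(4): print(np.linalg.norm(P[i]-P[(i+1)%4]))
c=P.mean(0); ex=(P[0]+P[1]-P[2]-P[3]); ey=(P[0]+P[3]-P[1]-P[2])
print("c",c,"yaw x",np.degrees(np.arctan2(ex[1],ex[0])),"yaw y",np.degrees(np.arctan2(ey[1],ey[0]))-90)
# lip front edge in crop approx (138,137)-(215,103)
print("lip", ray("top",[(235+138/4,120+135/4),(235+215/4,120+103/4)],.0565))
print("bolt,clamp,coupl",ray("top",[(232,170),(262,121),(343,145)],.03))
# strap corners check side: crop (515,90)&(565,115) top
print(ray("side",[(238,213),(309,233)],0)) 
y=np.radians(np.degrees(np.arctan2(ex[1],ex[0])))
X=np.array([np.cos(y),np.sin(y),0]);Y=np.array([-X[1],X[0],0]);Z=np.array([0,0,1.])
c[2]=0
for nm,q in dict(c00=(-75,-95,48),c01=(-75,95,48),c11=(75,95,48),c10=(75,-95,48),lip0=(54,-30,59.5),lip1=(54,30,59.5),hinge=(-66,0,52),up=(-66,0,160)).items():
    w=c+(q[0]*X+q[1]*Y+q[2]*Z)/1000; print(nm,w,((proj("top",w)-[235,120])*4)[0],((proj("side",w)-[230,165])*4+[400,0])[0])
E
```

```text
[[ 0.6381  0.0367  0.048 ]
 [ 0.7182 -0.1364  0.048 ]
 [ 0.5811 -0.1952  0.048 ]
 [ 0.5029 -0.0253  0.048 ]]
0.19075378513698943
0.14911031093934282
0.1870105030187936
0.1486860786071665
c [ 0.6101 -0.08    0.048 ] yaw x 23.917850937443344 yaw y 24.785941945658436
lip [[ 0.646  -0.0305  0.0565]
 [ 0.6709 -0.0856  0.0565]]
bolt,clamp,coupl [[ 0.5987  0.0781  0.03  ]
 [ 0.7479 -0.0064  0.03  ]
 [ 0.6827 -0.2486  0.03  ]]
[[ 0.495   0.0085  0.    ]
 [ 0.6879 -0.1822  0.    ]]
c00 [ 0.58   -0.1973  0.048 ] [364.9201 233.6089] [603.2603 263.6822]
c01 [ 0.503  -0.0236  0.048 ] [122.6713 332.8045] [449.4741 165.8497]
c11 [0.6401 0.0372 0.048 ] [ 44.3789 142.171 ] [573.5945 100.6296]
c10 [ 0.7172 -0.1365  0.048 ] [285.0578  44.4136] [728.5781 189.0441]
lip0 [ 0.6716 -0.0856  0.0595] [215.3579 101.298 ] [656.7327 156.0826]
lip1 [ 0.6473 -0.0307  0.0595] [138.4673 132.5616] [607.694  127.9345]
hinge [ 0.5497 -0.1068  0.052 ] [239.8202 271.2717] [531.4164 204.8044]
up [ 0.5497 -0.1068  0.16  ] [257.4663 260.1685] [530.3526  97.3451]
```

Call:
apply_moves(steps=[10.6,-22.7,0,-46,10.6,-22.7,0,-46,10.6,-22.7,0,-46,10.6,-22.7,0,-46,10.6,-22.7,0,-46,10.6,-22.7,0,-46,10.6,-22.7,0,-46], jaw=255, newtons=40)

```text
clock: 0.68
position: [0.2822, 0.3146, 0.231]
ee_rot: [0.002, 0.532, 0.847, -0.002]
contact_force: [-1.6, 1.3, 0.7]
width: 0.0006
gripper_force: 0.0
```

Call:
apply_moves(steps=[10.6,-22.7,0,-46,10.6,-22.7,0,-46,10.6,-22.7,0,-46,10.6,-22.7,0,-46,10.6,-22.7,0,-46,10.6,-22.7,0,-46,10.6,-22.7,0,-46])

```text
clock: 1.27
position: [0.3895, 0.0872, 0.2313]
ee_rot: [0.003, 0.821, 0.571, -0.0]
contact_force: [0.1, 0.7, 0.2]
width: -0.0006
gripper_force: 0.0
```

Call:
apply_moves(steps=[10.6,-22.7,0,-46,10.6,-22.7,0,-46,10.6,-22.7,0,-46,10.6,-22.7,0,-46,10.6,-22.7,0,-46,10.6,-22.7,0,-46,10.6,-22.7,0,-46,10.6,-22.7,0,-46])

```text
clock: 1.93
position: [0.4927, -0.1351, 0.2304]
ee_rot: [-0.0, 0.978, 0.209, -0.001]
contact_force: [-1.4, 0.2, -0.8]
width: 0.0001
gripper_force: 0.0
```

Call:
apply_moves(steps=[0,0,-4,0,0,0,-8,0,0,0,-12,0,0,0,-12,0])

```text
clock: 2.27
position: [0.4855, -0.1293, 0.1048]
ee_rot: [-0.005, 0.977, 0.212, -0.007]
contact_force: [-0.9, 0.6, -0.1]
width: -0.0001
gripper_force: 0.0
```

Run:
```python
from h import *
import cv2
np.set_printoptions(precision=4,suppress=True)
p=get_state()["position"]; print(p)
t=get_image("top")[:,:,::-1];s=get_image("side")[:,:,::-1]
a=cv2.resize(t[120:215,235:335],(400,380),interpolation=cv2.INTER_CUBIC)
b=cv2.resize(s[165:260,230:330],(400,380),interpolation=cv2.INTER_CUBIC)
cv2.imwrite("pics/c2.png",np.hstack([a,b]))
print((proj("side",p)-[230,165])*4+[400,0],(proj("top",p)-[235,120])*4)
X=np.array([np.cos(np.radians(24.3)),np.sin(np.radians(24.3))]); c=np.array([.610,-.080])
for th in range(100,-1,-10):
    a=np.radians(th); x=-.066+.068*np.cos(a)-.0015*np.sin(a)-.011; z=.052+.068*np.sin(a)+.0015*np.cos(a)
    w=c+x*X; print(th,100*np.r_[w-p[:2],z-p[2]])
```

```text
[ 0.4855 -0.1293  0.1048]
[[464.9433 183.3845]] [[278.7062 360.8106]]
100 [4.2213 1.2104 1.3943]
90 [5.2954 1.6954 1.5237]
80 [6.3737 2.1822 1.4464]
70 [7.4234 2.6562 1.1649]
60 [8.4125 3.1028 0.6876]
50 [9.3111 3.5085 0.0292]
40 [10.0919  3.861  -0.7905]
30 [10.731   4.1496 -1.7464]
20 [11.2092  4.3655 -2.8096]
10 [11.5118  4.5022 -3.9478]
0 [11.6297  4.5554 -5.1263]
```

View pics/c2.png

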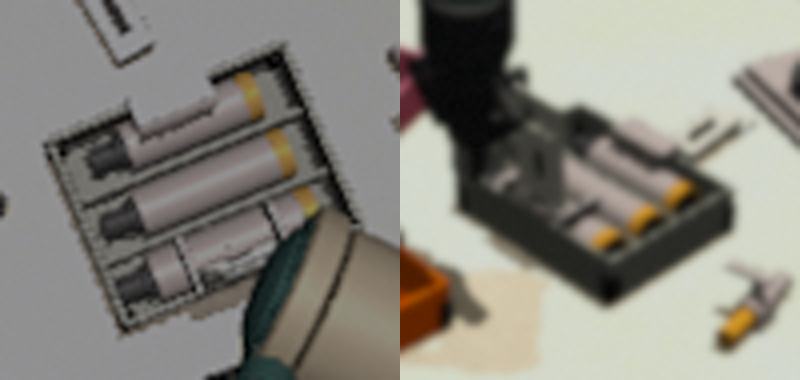

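The gripper is behind the strap on its outer side and nothing has been disturbed. I'll start the fold.

Call:
apply_moves(steps=[0,0,0,0,1.8,0.8,0.8,0,3.6,1.6,0.8,0,4.1,1.9,0.9,0,4.6,2.1,0.9,0,5.2,2.4,0.9,0,5.7,2.6,0.9,0,5.7,2.6,0.9,0])

```text
clock: 3.03
position: [0.55, -0.1068, 0.1208]
ee_rot: [0.0, 0.977, 0.211, 0.001]
contact_force: [0.8, -0.1, 0.8]
width: 0.0002
gripper_force: 0.0
```

Run:
```python
from h import *
import cv2
np.set_printoptions(precision=4,suppress=True)
s=get_state();p=s["position"]; print(p,s["contact_force"])
t=get_image("top")[:,:,::-1];s=get_image("side")[:,:,::-1]
a=cv2.resize(t[120:215,235:335],(400,380),interpolation=cv2.INTER_CUBIC)
b=cv2.resize(s[165:260,230:330],(400,380),interpolation=cv2.INTER_CUBIC)
cv2.imwrite("pics/c3.png",np.hstack([a,b]))
```

```text
[ 0.55   -0.1068  0.1208] [ 0.8228 -0.1268  0.8448]
```

View pics/c3.png

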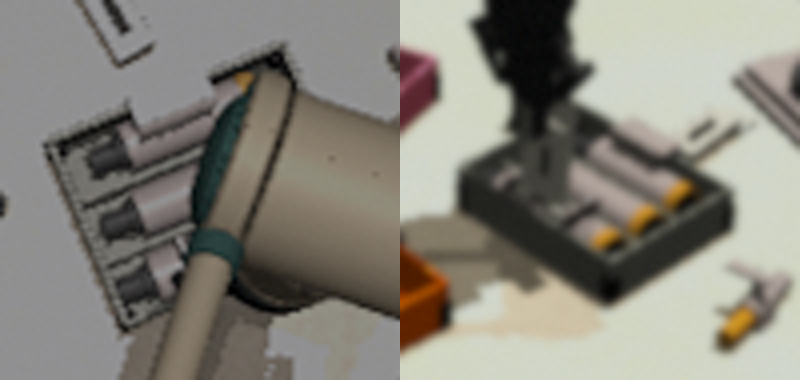

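The strap is upright just ahead of the fingers (side crop around (540,170)), and the finger is behind it. I'll continue the arc.

Call:
apply_moves(steps=[0.5,0.2,-0.1,0,1.05,0.5,-0.3,0,2.0,0.9,-0.8,0,2.9,1.3,-1.4,0,3.7,1.7,-2.3,0,4.1,1.8,-2.7,0,4.4,2.0,-3.2,0,4.4,2.0,-3.2,0])

```text
clock: 3.8
position: [0.5936, -0.0864, 0.0868]
ee_rot: [-0.0, 0.977, 0.211, -0.001]
contact_force: [-0.4, -0.2, 1.0]
width: 0.0003
gripper_force: 0.3
```

Run:
```python
from h import *
import cv2
np.set_printoptions(precision=4,suppress=True)
s=get_state();p=s["position"]; print(p,s["contact_force"])
s=get_image("side")[:,:,::-1]
cv2.imwrite("pics/c4.png",cv2.resize(s[165:260,230:330],(800,600)[0:1]+(600,),interpolation=cv2.INTER_CUBIC))
X=np.array([np.cos(np.radians(24.3)),np.sin(np.radians(24.3)),0]);Y=np.array([-X[1],X[0],0]);c=np.array([.610,-.080,0])
for nm,r,h in(("edge",.108,0),):
  for th in (20,30,40):
    a=np.radians(th)
    for y in(-.028,.028): print(th,y,(proj("side",c+X*(-.066+r*np.cos(a))+Y*y+[0,0,.052+r*np.sin(a)])-[230,165])*[8,600/95])
```

```text
[ 0.5936 -0.0864  0.0868] [-0.3927 -0.2381  1.0072]
20 -0.028 [[481.2923 213.2524]]
20 0.028 [[388.3428 172.0484]]
30 -0.028 [[469.0578 192.6737]]
30 0.028 [[375.6081 151.558 ]]
40 -0.028 [[451.7909 176.3914]]
40 0.028 [[357.8987 135.2602]]
```

View pics/c4.png

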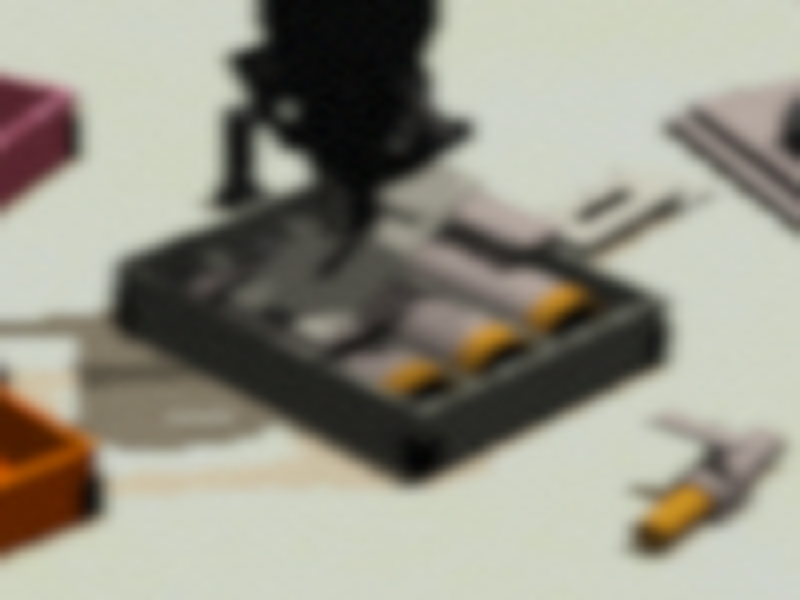

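The strap is folded to about 30°, with the edge corner at (475,195) matching zero slide. I'll finish the fold.

Call:
apply_moves(steps=[0.25,0.1,-0.5,0,0.5,0.2,-1.0,0,0.65,0.3,-1.6,0,0.8,0.35,-2.2,0,0.85,0.4,-2.8,0,0.9,0.4,-3.2,0,0.9,0.4,-3.4,0,0.9,0.4,-3.4,0])

```text
clock: 4.52
position: [0.6023, -0.0831, 0.0538]
ee_rot: [0.0, 0.977, 0.211, -0.0]
contact_force: [1.4, -0.2, 2.4]
width: -0.0001
gripper_force: 0.8
```

Call:
apply_moves(steps=[0,0,-0.1,0,0,0,-0.2,0,0,0,-0.2,0,0,0,-0.2,0])

```text
clock: 4.85
position: [0.6024, -0.0832, 0.0531]
ee_rot: [0.0, 0.977, 0.211, 0.0]
contact_force: [0.6, 1.2, 5.5]
width: -0.0003
gripper_force: 2.6
```

Call:
apply_moves(steps=[0.27,0.12,-0.05,0,0.55,0.25,-0.05,0,0.8,0.37,-0.05,0,1.1,0.5,-0.05,0,1.4,0.62,-0.05,0,1.65,0.74,-0.05,0,1.65,0.74,-0.05,0])

```text
clock: 5.43
position: [0.6178, -0.0761, 0.0528]
ee_rot: [0.0, 0.977, 0.211, -0.001]
contact_force: [-2.0, -0.5, 8.0]
width: 0.0
gripper_force: 4.1
```

Run:
```python
from h import *
import cv2
s=get_image("side")[:,:,::-1]
cv2.imwrite("pics/c5.png",cv2.resize(s[165:260,230:330],(800,600),interpolation=cv2.INTER_CUBIC))
```

```text
(no output)
```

View pics/c5.png

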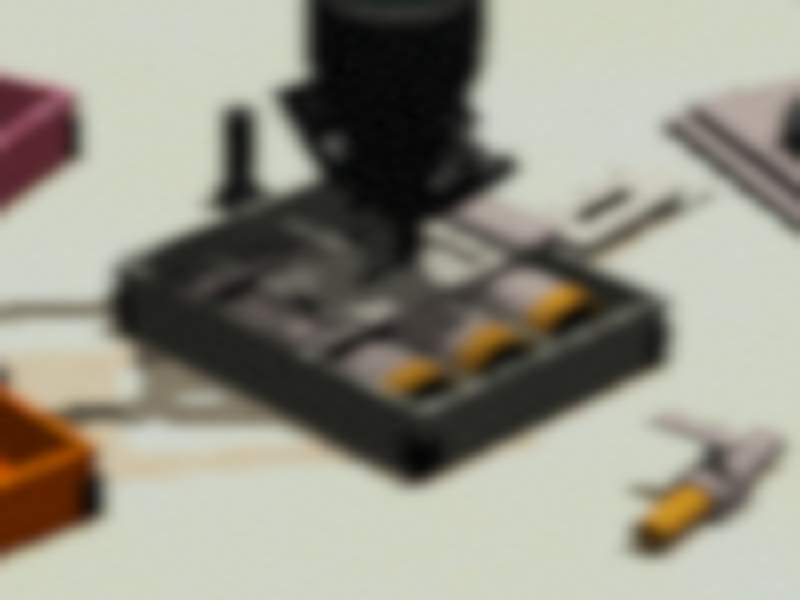

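The strap lies flat and its edge is approaching the lip, around (500,250). I'll keep pushing.

Call:
apply_moves(steps=[0.27,0.12,0,0,0.45,0.2,0,0,0.64,0.29,0,0,0.82,0.37,0,0,1.0,0.45,0,0,1.0,0.45,0,0])

```text
clock: 5.98
position: [0.6255, -0.0724, 0.0525]
ee_rot: [0.001, 0.977, 0.212, -0.003]
contact_force: [-6.0, -2.3, 10.1]
width: 0.0003
gripper_force: 4.8
```

Call:
apply_moves(steps=[0.2,0.09,0,0,0.4,0.18,0,0,0.6,0.27,0,0,0.6,0.27,0,0])

```text
clock: 6.32
position: [0.6317, -0.0696, 0.0524]
ee_rot: [0.0, 0.977, 0.212, -0.003]
contact_force: [-5.7, -1.8, 7.8]
width: 0.0002
gripper_force: 4.3
```

Still moving freely (6.5 mm for 6.6 commanded).

Call:
apply_moves(steps=[0.2,0.09,0,0,0.4,0.18,0,0,0.6,0.27,0,0,0.6,0.27,0,0])

```text
clock: 6.65
position: [0.6352, -0.0679, 0.0519]
ee_rot: [0.001, 0.977, 0.212, -0.006]
contact_force: [-9.1, -4.9, 10.3]
width: -0.0003
gripper_force: 7.8
```

Call:
apply_moves(steps=[0.2,0.09,0,0,0.4,0.18,0,0,0.4,0.18,0,0])

```text
clock: 6.9
position: [0.6353, -0.0676, 0.0514]
ee_rot: [0.001, 0.977, 0.213, -0.01]
contact_force: [-16.2, -8.5, 13.0]
width: 0.0005
gripper_force: 11.5
```

Run:
```python
from h import *
import cv2
t=get_image("top")[:,:,::-1];s=get_image("side")[:,:,::-1]
a=cv2.resize(t[120:215,235:335],(400,380),interpolation=cv2.INTER_CUBIC)
b=cv2.resize(s[165:260,230:330],(400,380),interpolation=cv2.INTER_CUBIC)
cv2.imwrite("pics/c6.png",np.hstack([a,b]))
```

```text
(no output)
```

View pics/c6.png

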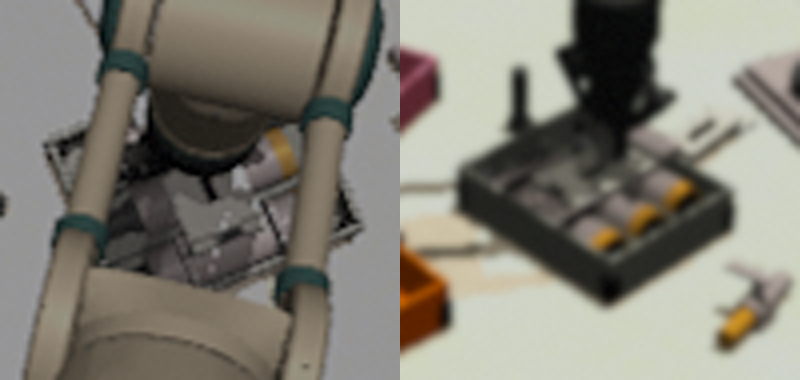

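The finger has hit a hard stop and the strap is flat with its edge at the lip. I'll ease off and lift a little.

Call:
apply_moves(steps=[-0.4,-0.18,0.1,0,-0.7,-0.3,0.4,0,-0.7,-0.3,1.0,0,-0.7,-0.3,2.5,0,-0.7,-0.3,5,0,-0.7,-0.3,9,0,-0.7,-0.3,13,0,-0.7,-0.3,16,0])

```text
clock: 7.67
position: [0.6388, -0.0667, 0.2153]
ee_rot: [0.001, 0.977, 0.211, 0.002]
contact_force: [0.8, 0.3, 1.0]
width: -0.0001
gripper_force: 0.0
```

Call:
apply_moves(steps=[-4,4,0,0,-8,8,0,0,-12,12,0,0,-15,15,0,0,-18,18,0,0,-18,18,0,0,-18,18,0,0,-18,18,0,0])

```text
clock: 8.33
position: [0.456, 0.1148, 0.2124]
ee_rot: [-0.0, 0.977, 0.213, 0.0]
contact_force: [1.7, -0.7, -0.2]
width: -0.0
gripper_force: 0.0
```

Run:
```python
from h import *
import cv2
print(get_state()["contact_force"])
t=get_image("top")[:,:,::-1];s=get_image("side")[:,:,::-1]
a=cv2.resize(t[120:215,235:335],(400,380),interpolation=cv2.INTER_CUBIC)
b=cv2.resize(s[165:260,230:330],(400,380),interpolation=cv2.INTER_CUBIC)
cv2.imwrite("pics/c7.png",np.hstack([a,b]))
X=np.array([np.cos(np.radians(24.3)),np.sin(np.radians(24.3)),0]);c=np.array([.610,-.080,0])
for x in(-.054,-.042,.012,.024,.036): print(x,(proj("top",c+X*x+[0,0,.0595])-[235,120])*4,(proj("side",c+X*x+[0,0,.0595])-[230,165])*4+[400,0])
```

```text
[ 1.73937968 -0.69842563 -0.24086484]
-0.054 [[234.89032436 255.03540696]] [[541.95537173 191.98461019]]
-0.042 [[228.35988628 239.64579655]] [[552.22836666 186.21613536]]
0.012 [[199.07295442 170.62830251]] [[597.45949899 160.81802605]]
0.024 [[192.58688895 155.34326048]] [[607.29485837 155.2952916 ]]
0.036 [[186.10884264 140.07711635]] [[617.05365819 149.81554675]]
```

View pics/c7.png

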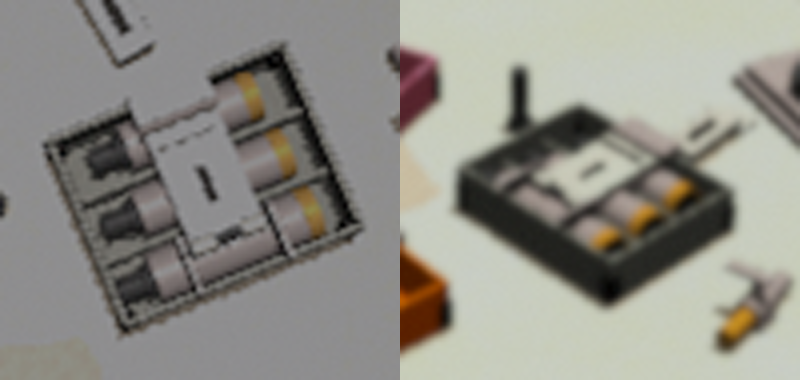

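The strap lies flat on its own. Its rib at about (186,138) and hinge end at about (229,240) match the fully-home predictions, and the bits and loose items haven't moved. I'll hand it in.

```bash
python3 -c "
from rig import *
print(sign_off())"
```

```text
the job is handed in; nothing more can be done
None
```

The strap is folded flat, pushed fully home and held down by the lip alone, with the arm clear; the last pictures show the bits and the items in view undisturbed, and the job is handed in (no verdict came back).

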